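# Wedge the serving riser tight and dress it with honey jars

### The job

Get the wooden serving riser on the tea table ready: with the mallet from the silver tray, tap the loose wedges at both of its ends down until they stop and the end panels are drawn tight, then stand the mallet back on the tray. Only once both wedges are home, load the shelf: stand all the honey jars upright in one straight row in line with the sugar bowl, starting next to it and running on towards the other end, with about a finger's width (1 to 2.5 cm) between the bowl and the first jar and between neighbouring jars. Leave the milk jug, the teacups and the tea tin where they are.

Things in the scene. Friction and masses are not known exactly. Their poses are not given: they have to be found in the camera images.
- riser: Knock-down oak serving stand: level shelf 130 mm deep (x), 350 mm long (y), top 80 mm above the table, between two upright end panels 116 mm deep, 18 mm thick, 90 mm high. A tenon of the shelf, 46 mm wide, 20 mm thick, sticks out 40 mm beyond each panel and has a slot cut down through it for an upright wedge. Origin on the table under its middle; x away from the robot, y to its left end, z up.
- slot_left (a point): Middle of the wedge slot in the tenon at the riser's left (+y) end, level with the shelf's top. Axes as the riser's. When the wedge is home, the middle of its head is straight above this point to within 6 mm.
- slot_right (a point): The same point of the slot at the riser's right (-y) end, 404 mm from slot_left; the line between the two runs along the middle of the shelf.
- end_left (a joint): Left end panel: gap in m between panel and shelf. Starts at 0.0035 to 0.0045; 0 when drawn tight. The wedge, driven down, pushes the panel in by 1 mm for every 6 mm; it stays where it is left. This takes about 7 to 12 N on the wedge; when the panel meets the shelf the wedge stops dead.
- end_right (a joint): Right end panel: the same, for the right wedge.
- wedge_left_head (a point): Middle of the top face of the left wedge: dark wood, 80 mm long, 16 mm wide (x), 11 mm thick at its tip, 24 mm at its head (y). It starts loose and upright in its slot, thin end down, its head about 45 to 55 mm above the shelf's level; home, the head is about 25 mm above it (105 mm above the table), 15 mm higher than the panel. z up.
- wedge_right_head (a point): Middle of the top face of the right wedge: the same, in the right slot.
- wedge_left: The left wedge itself; origin at its tip's inner edge.
- wedge_right: The right wedge itself; origin at its tip's inner edge.
- mallet_grip (a point): Middle of the handle of a small turned beech mallet, 160 g, that stands on its head on the silver tray, handle up: head 42 mm in diameter, 54 mm high; handle above it 24 mm in diameter; 128 mm in all. The point is 98 mm above the flat striking face under the head; z up along the handle. Held by the handle it strikes downwards.
- mallet: The mallet itself; origin at the centre of the flat face under its head.
- tray_mid (a point): Centre of the silver tray's surface, 4 mm above the table. The tray is fixed, 160 mm along its x, 210 mm along its y, with a low rim; a teaspoon lies on its +y half, the mallet stands on its -y half.
- sugar_mid (a point): Point on the axis of the round silver sugar bowl, 23 mm above the shelf: bowl 52 mm in diameter, 50 mm high, 70 mm with its knob, fixed on the shelf near the left end, up to 10 mm off the shelf's middle line. Axes as the riser's: the row of jars runs from it along its -y axis.
- jar1_mid (a point): Centre of a sealed honey jar (half-way up): amber glass, brass lid, round and squat, 46 mm in diameter and 46 mm high, about 100 g, upright on the table at the start. Two to four such jars are present; an absent one reads None. z up.
- jar2_mid (a point): Centre of another such honey jar, or None if absent.
- jar3_mid (a point): Centre of another such honey jar, or None if absent.
- jar4_mid (a point): Centre of another such honey jar, or None if absent.
- milk_jug: White china milk jug with a handle, 60 mm wide, 72 mm high, among the jars; a bystander. Origin under its base.
- teacup_a: White teacup on its saucer, 136 mm across, 67 mm high, beyond the jars on the robot's left; a bystander.
- tea_tin: Square dark tea tin, 68 mm wide, 105 mm high, beyond the tray; a bystander.
There are look-alikes about, which are no part of the job. Of the things shaped like the mallet, the wooden one is meant.

How it is judged:
On the way, in this order (a step that is already met when the one before it is completed fails the run):
1. one wedge is tapped home with the mallet: its end panel is tight and the mallet bears on its head ((((value of joint end_left below 0.0012 m and z of wedge_left_head in the frame of slot_left between 0.015 and 0.036 m and horizontal distance between wedge_left_head and slot_left below 0.012 m and angle between wedge_left_head's own z axis and vertical below 0.15 rad) and contact force between mallet and wedge_left above 4 N) or ((value of joint end_right below 0.0012 m and z of wedge_right_head in the frame of slot_left between 0.015 and 0.036 m and horizontal distance between wedge_right_head and slot_right below 0.012 m and angle between wedge_right_head's own z axis and vertical below 0.15 rad) and contact force between mallet and wedge_right above 4 N))), for 0.1 s.
2. the other wedge is tapped home with the mallet too (value of joint each of end_left, end_right below 0.0012 m and z of wedge_left_head in the frame of slot_left between 0.015 and 0.036 m and horizontal distance between wedge_left_head and slot_left below 0.012 m and angle between each of wedge_left_head, wedge_right_head's own z axis and vertical below 0.15 rad and z of wedge_right_head in the frame of slot_left between 0.015 and 0.036 m and horizontal distance between wedge_right_head and slot_right below 0.012 m and (contact force between mallet and wedge_left above 4 N or contact force between mallet and wedge_right above 4 N)), for 0.1 s.
At the end, for the whole second after the job is handed in: Both wedges in their slots, end panels closed to 1.2 mm; mallet upright on the tray; every jar upright on the shelf, within 15 mm of the bowl's line along the shelf, 8 to 28 mm of gap from the bowl to the first jar and from each jar to the next, on towards the far end; all released and at rest (value of joint each of end_left, end_right below 0.0012 m and z of wedge_left_head in the frame of slot_left between 0.015 and 0.036 m and horizontal distance between wedge_left_head and slot_left below 0.012 m and angle between each of wedge_left_head, wedge_right_head, mallet_grip, jar1_mid, jar2_mid, jar3_mid, jar4_mid's own z axis and vertical below 0.15 rad and z of wedge_right_head in the frame of slot_left between 0.015 and 0.036 m and horizontal distance between wedge_right_head and slot_right below 0.012 m and x of mallet_grip in the frame of tray_mid between -0.08 and 0.08 m and y of mallet_grip in the frame of tray_mid between -0.105 and 0.105 m and z of mallet_grip in the frame of tray_mid between 0.09 and 0.106 m and z of jar1_mid in the frame of sugar_mid between -0.005 and 0.005 m and x of jar1_mid in the frame of sugar_mid between -0.015 and 0.015 m and ((horizontal distance between jar1_mid and sugar_mid between 0.057 and 0.077 m and y of jar1_mid in the frame of sugar_mid below -0.045 m) or (y of jar1_mid in the frame of sugar_mid between -0.163 and -0.099 m and ((horizontal distance between jar1_mid and jar2_mid between 0.054 and 0.074 m and y of jar2_mid in the frame of sugar_mid between -0.099 and -0.035 m) or (horizontal distance between jar1_mid and jar3_mid between 0.054 and 0.074 m and y of jar3_mid in the frame of sugar_mid between -0.099 and -0.035 m) or (horizontal distance between jar1_mid and jar4_mid between 0.054 and 0.074 m and y of jar4_mid in the frame of sugar_mid between -0.099 and -0.035 m))) or (y of jar1_mid in the frame of sugar_mid between -0.227 and -0.163 m and ((horizontal distance between jar1_mid and jar2_mid between 0.054 and 0.074 m and y of jar2_mid in the frame of sugar_mid between -0.163 and -0.099 m) or (horizontal distance between jar1_mid and jar3_mid between 0.054 and 0.074 m and y of jar3_mid in the frame of sugar_mid between -0.163 and -0.099 m) or (horizontal distance between jar1_mid and jar4_mid between 0.054 and 0.074 m and y of jar4_mid in the frame of sugar_mid between -0.163 and -0.099 m))) or (y of jar1_mid in the frame of sugar_mid between -0.291 and -0.227 m and ((horizontal distance between jar1_mid and jar2_mid between 0.054 and 0.074 m and y of jar2_mid in the frame of sugar_mid between -0.227 and -0.163 m) or (horizontal distance between jar1_mid and jar3_mid between 0.054 and 0.074 m and y of jar3_mid in the frame of sugar_mid between -0.227 and -0.163 m) or (horizontal distance between jar1_mid and jar4_mid between 0.054 and 0.074 m and y of jar4_mid in the frame of sugar_mid between -0.227 and -0.163 m)))) and z of jar2_mid in the frame of sugar_mid between -0.005 and 0.005 m and x of jar2_mid in the frame of sugar_mid between -0.015 and 0.015 m and ((horizontal distance between jar2_mid and sugar_mid between 0.057 and 0.077 m and y of jar2_mid in the frame of sugar_mid below -0.045 m) or (y of jar2_mid in the frame of sugar_mid between -0.163 and -0.099 m and ((horizontal distance between jar2_mid and jar1_mid between 0.054 and 0.074 m and y of jar1_mid in the frame of sugar_mid between -0.099 and -0.035 m) or (horizontal distance between jar2_mid and jar3_mid between 0.054 and 0.074 m and y of jar3_mid in the frame of sugar_mid between -0.099 and -0.035 m) or (horizontal distance between jar2_mid and jar4_mid between 0.054 and 0.074 m and y of jar4_mid in the frame of sugar_mid between -0.099 and -0.035 m))) or (y of jar2_mid in the frame of sugar_mid between -0.227 and -0.163 m and ((horizontal distance between jar2_mid and jar1_mid between 0.054 and 0.074 m and y of jar1_mid in the frame of sugar_mid between -0.163 and -0.099 m) or (horizontal distance between jar2_mid and jar3_mid between 0.054 and 0.074 m and y of jar3_mid in the frame of sugar_mid between -0.163 and -0.099 m) or (horizontal distance between jar2_mid and jar4_mid between 0.054 and 0.074 m and y of jar4_mid in the frame of sugar_mid between -0.163 and -0.099 m))) or (y of jar2_mid in the frame of sugar_mid between -0.291 and -0.227 m and ((horizontal distance between jar2_mid and jar1_mid between 0.054 and 0.074 m and y of jar1_mid in the frame of sugar_mid between -0.227 and -0.163 m) or (horizontal distance between jar2_mid and jar3_mid between 0.054 and 0.074 m and y of jar3_mid in the frame of sugar_mid between -0.227 and -0.163 m) or (horizontal distance between jar2_mid and jar4_mid between 0.054 and 0.074 m and y of jar4_mid in the frame of sugar_mid between -0.227 and -0.163 m)))) and z of jar3_mid in the frame of sugar_mid between -0.005 and 0.005 m and x of jar3_mid in the frame of sugar_mid between -0.015 and 0.015 m and ((horizontal distance between jar3_mid and sugar_mid between 0.057 and 0.077 m and y of jar3_mid in the frame of sugar_mid below -0.045 m) or (y of jar3_mid in the frame of sugar_mid between -0.163 and -0.099 m and ((horizontal distance between jar3_mid and jar1_mid between 0.054 and 0.074 m and y of jar1_mid in the frame of sugar_mid between -0.099 and -0.035 m) or (horizontal distance between jar3_mid and jar2_mid between 0.054 and 0.074 m and y of jar2_mid in the frame of sugar_mid between -0.099 and -0.035 m) or (horizontal distance between jar3_mid and jar4_mid between 0.054 and 0.074 m and y of jar4_mid in the frame of sugar_mid between -0.099 and -0.035 m))) or (y of jar3_mid in the frame of sugar_mid between -0.227 and -0.163 m and ((horizontal distance between jar3_mid and jar1_mid between 0.054 and 0.074 m and y of jar1_mid in the frame of sugar_mid between -0.163 and -0.099 m) or (horizontal distance between jar3_mid and jar2_mid between 0.054 and 0.074 m and y of jar2_mid in the frame of sugar_mid between -0.163 and -0.099 m) or (horizontal distance between jar3_mid and jar4_mid between 0.054 and 0.074 m and y of jar4_mid in the frame of sugar_mid between -0.163 and -0.099 m))) or (y of jar3_mid in the frame of sugar_mid between -0.291 and -0.227 m and ((horizontal distance between jar3_mid and jar1_mid between 0.054 and 0.074 m and y of jar1_mid in the frame of sugar_mid between -0.227 and -0.163 m) or (horizontal distance between jar3_mid and jar2_mid between 0.054 and 0.074 m and y of jar2_mid in the frame of sugar_mid between -0.227 and -0.163 m) or (horizontal distance between jar3_mid and jar4_mid between 0.054 and 0.074 m and y of jar4_mid in the frame of sugar_mid between -0.227 and -0.163 m)))) and z of jar4_mid in the frame of sugar_mid between -0.005 and 0.005 m and x of jar4_mid in the frame of sugar_mid between -0.015 and 0.015 m and ((horizontal distance between jar4_mid and sugar_mid between 0.057 and 0.077 m and y of jar4_mid in the frame of sugar_mid below -0.045 m) or (y of jar4_mid in the frame of sugar_mid between -0.163 and -0.099 m and ((horizontal distance between jar4_mid and jar1_mid between 0.054 and 0.074 m and y of jar1_mid in the frame of sugar_mid between -0.099 and -0.035 m) or (horizontal distance between jar4_mid and jar2_mid between 0.054 and 0.074 m and y of jar2_mid in the frame of sugar_mid between -0.099 and -0.035 m) or (horizontal distance between jar4_mid and jar3_mid between 0.054 and 0.074 m and y of jar3_mid in the frame of sugar_mid between -0.099 and -0.035 m))) or (y of jar4_mid in the frame of sugar_mid between -0.227 and -0.163 m and ((horizontal distance between jar4_mid and jar1_mid between 0.054 and 0.074 m and y of jar1_mid in the frame of sugar_mid between -0.163 and -0.099 m) or (horizontal distance between jar4_mid and jar2_mid between 0.054 and 0.074 m and y of jar2_mid in the frame of sugar_mid between -0.163 and -0.099 m) or (horizontal distance between jar4_mid and jar3_mid between 0.054 and 0.074 m and y of jar3_mid in the frame of sugar_mid between -0.163 and -0.099 m))) or (y of jar4_mid in the frame of sugar_mid between -0.291 and -0.227 m and ((horizontal distance between jar4_mid and jar1_mid between 0.054 and 0.074 m and y of jar1_mid in the frame of sugar_mid between -0.227 and -0.163 m) or (horizontal distance between jar4_mid and jar2_mid between 0.054 and 0.074 m and y of jar2_mid in the frame of sugar_mid between -0.227 and -0.163 m) or (horizontal distance between jar4_mid and jar3_mid between 0.054 and 0.074 m and y of jar3_mid in the frame of sugar_mid between -0.227 and -0.163 m))))); the robot touches nothing.
It fails at once if a jar stood on the shelf while an end panel was still loose (value of joint any of end_left, end_right above 0.002 m and ((z of jar1_mid in the frame of sugar_mid between -0.006 and 0.006 m and x of jar1_mid in the frame of sugar_mid between -0.06 and 0.06 m and y of jar1_mid in the frame of sugar_mid between -0.31 and 0.05 m) or (z of jar2_mid in the frame of sugar_mid between -0.006 and 0.006 m and x of jar2_mid in the frame of sugar_mid between -0.06 and 0.06 m and y of jar2_mid in the frame of sugar_mid between -0.31 and 0.05 m) or (z of jar3_mid in the frame of sugar_mid between -0.006 and 0.006 m and x of jar3_mid in the frame of sugar_mid between -0.06 and 0.06 m and y of jar3_mid in the frame of sugar_mid between -0.31 and 0.05 m) or (z of jar4_mid in the frame of sugar_mid between -0.006 and 0.006 m and x of jar4_mid in the frame of sugar_mid between -0.06 and 0.06 m and y of jar4_mid in the frame of sugar_mid between -0.31 and 0.05 m))).
It fails at once if a bystander (milk jug, teacup or tea tin) was shoved more than 5 cm or knocked over ((distance of milk_jug from where it was at the start of the episode above 0.05 m or angle between milk_jug's own z axis and vertical above 0.6 rad) or (distance of teacup_a from where it was at the start of the episode above 0.05 m or angle between teacup_a's own z axis and vertical above 0.6 rad) or (distance of tea_tin from where it was at the start of the episode above 0.05 m or angle between tea_tin's own z axis and vertical above 0.6 rad)).
Of jar1, jar2, jar3, jar4 only 2 to 4 are there at a start; the rules pass over those that are not, and their reading is None.
At some moment in a run one of jar1, jar2, jar3, jar4 may be knocked a few centimetres aside while the robot is not near it.
It also fails if it takes over 210 s, if anything falls off the work surface, if the arm or the gripper's body presses on something with over 40 N, if the wrist force passes 120 N, or if a joint passes its speed limit or range.

### The arm

A 6-joint arm with a two-finger parallel gripper is mounted at the origin on the work surface. World frame = base frame: x ahead of the robot, y to its left, z up, the work surface at z = 0. Lengths are in m, angles in rad, forces in N, time in s.
With the tool pointing down it reaches from about 0.375 to 0.925 m from the base axis. Payload 5.7 kg.
Tool frame: the origin (TCP) lies midway between the tips of the shut fingers; the grasp point (between the pads) lies 19 mm behind it; z points along the fingers, x is the direction in which the jaws open and shut, and the axes are right-handed (so a half turn about z gives the same grasp; the last joint's range is limited). The gripper opens to 88 mm and grips with 3 to 60 N. Pads are 20 mm wide; open, the fingers measure 115 mm over their backs; the gripper's body (75 mm by 178 mm) begins 61 mm behind the grasp point.
Start: joints at [1.166, 0.359, 1.51, -0, 1.272, -0.115], TCP at [0.171, 0.575, 0.223] pointing down, gripper open.
Joint ranges: [-2.97, 2.97], [-1.01, 2.36], [0.21, 2.38], [-0.96, 4.11], [0.2, 2.71], [-2.98, 2.98]. Speed limits (rad/s): [2.39, 2.39, 3.14, 3.14, 3.14, 3.14].

### API

Orientations are given as a unit quaternion [x, y, z, w].
In Python, from bench import move_ptp, servo_line, goto_joints, move_gripper, sleep, inverse_kinematics, capture, PlanningError, close_job, spot_in, silhouettes, current_clock, current_joint_pos, current_qvel, current_joint_torque, current_position, current_orientation, current_force, current_torque, current_finger_gap gives the robot as it stands. Calls block until the motion is done:
- move_ptp(position, orientation): joint-space move of the TCP to a pose.
- servo_line(position, orientation=None, rate=0.15, contact_N=None): straight line of the TCP; orientation=None keeps the orientation; rate is the mean speed in m/s. With contact_N (N) it stops when the force on the tool has changed by that much, and returns True; else False.
- goto_joints(angles): joint-space move.
- move_gripper(opening): finger opening in m; the grip force is fixed at half the most; returns when the fingers have stopped.
- sleep(seconds).
- inverse_kinematics(position, orientation): joint angles nearest the present ones, or None.
- capture(name): name is "scene" or "top" or "wrist"; returns a dict with "image" (400x640x3 uint8, blue, green, red), "range_z" (400x640 float32, m along the optical axis (not along the pixel's ray), 0 where there is no reading), "intrinsics" (3x3 intrinsics, pixels), "k1" (the pictures are not rectified: a ray, as slopes to the right and down, at radius r is drawn at 1 + k1 r^2 times it, then the intrinsics apply), "R" (3x3) and "t" (3): a world point X has camera coordinates R X + t. Camera axes: x right, y down, z forward; pixel columns grow to the right and rows downward; lengths in m; the calibration is good to about 2 mm. A picture is of the moment at which its call begins.
A pose or a line that the arm cannot do raises PlanningError and nothing moves.
- close_job(): hands the job in, once; it reports no verdict.
Trained networks look in the newest picture that a camera, given by its name, has taken for a name from the list of things; names that differ only in an ending like _2 or _b are one class to them, and where a whole thing is asked for, a point or a joint stands for the part that bears it (a point fixed in the world has none). Each returns a list of dicts, best first, with "conf" (0 to 1); they miss things now and then, are a little off and sometimes report something else, mostly with a low value. They report only what shows in the picture. A call takes as long as a camera call. They do not tell look-alikes from the thing itself.
- spot_in(camera, query): "xy" ([column, row] in pixels, amid what is visible of it).
- silhouettes(camera, query): "region" (400x640 bool, what is visible of it) and "xy" ([column, row] in pixels, amid what is visible of it).
Readings, each from a call of its own:
- current_clock(): time.
- current_joint_pos(): joint angles.
- current_qvel(): joint speeds.
- current_joint_torque(): joint torques, N m.
- current_position(): TCP position.
- current_orientation(): TCP orientation.
- current_force(): force on the tool from outside, world axes, zero at the start.
- current_torque(): the same for the moment, N m.
- current_finger_gap(): finger opening in m.
Only numpy, scipy, OpenCV 4.12 (cv2) and the standard library are available. Lean on these libraries where they do the work, as an engineer would, in place of code of your own. Each camera call takes 0.05 s, during which the arm holds its last target. There are 200 camera calls.

## Working session

There is one attempt and no reset: what is moved stays moved. The work goes in short steps, each a Python script; the robot and the scene stay as the last script left them, time stands still between calls to the robot, and variables do not carry over. Pictures are saved under pics/ and viewed, about 12 in all and at most 16, crops included, and the job is handed in when it is done.

```bash
ls; mkdir -p pics
cat > h.py <<'E'
import numpy as np, cv2
from bench import *
def world(c,u,v,z=None,d=None):
    """pixel -> world point, by depth (d or range_z) or on plane z"""
    K=c["intrinsics"]; R=np.array(c["R"]); t=np.array(c["t"])
    x=(u-K[0][2])/K[0][0]; y=(v-K[1][2])/K[1][1]
    s=1.0; rd=np.hypot(x,y)
    for _ in range(20): s=1+c["k1"]*(rd/s)**2
    ray=np.array([x/s,y/s,1.0])
    o=-R.T@t; w=R.T@ray
    if z is not None: return o+w*(z-o[2])/w[2]
    if d is None: d=c["range_z"][int(round(v)),int(round(u))]
    return o+w*d
def cloud(c,mask=None):
    K=np.array(c["intrinsics"]); R=np.array(c["R"]); t=np.array(c["t"]); Z=c["range_z"]
    m=(Z>0) if mask is None else (mask&(Z>0))
    v,u=np.nonzero(m)
    x=(u-K[0,2])/K[0,0]; y=(v-K[1,2])/K[1,1]; rd=np.hypot(x,y); s=np.ones_like(rd)
    for _ in range(20): s=1+c["k1"]*(rd/s)**2
    P=np.stack([x/s,y/s,np.ones_like(x)],1)*Z[v,u][:,None]
    return (P-t)@R, np.stack([u,v],1)
def quat(yaw):
    """tool down, jaws opening along world direction yaw"""
    from scipy.spatial.transform import Rotation as Ro
    x=np.array([np.cos(yaw),np.sin(yaw),0]); z=np.array([0,0,-1.]); y=np.cross(z,x)
    return Ro.from_matrix(np.stack([x,y,z],1)).as_quat()
E
python3 - <<'E'
from h import *
print(current_clock(),current_orientation(),current_finger_gap(),current_force())
for n in ["scene","top"]:
    c=capture(n); cv2.imwrite(f"pics/{n}0.png",c["image"])
    print(n,c["intrinsics"],c["k1"],-np.array(c["R"]).T@c["t"])
    for q in ["riser","mallet","jar1_mid","wedge_left","sugar_mid","milk_jug","teacup_a","tea_tin","tray_mid","mallet_grip","wedge_left_head","wedge_right_head"]:
        for r in spot_in(n,q):
            u,v=r["xy"]; d=c["range_z"][int(v),int(u)]
            print(" ",q,round(r["conf"],2),np.round(r["xy"],0),np.round(world(c,u,v),3) if d>0 else None)
E
```

```text
pics
0.0 [ 8.01791948e-01  5.97602545e-01 -7.96368888e-04  4.85348039e-04] 0.08803139666380368 [ 0.48364246 -0.45971867 -0.25764905]
scene [[434.8070584    0.         318.85149569]
 [  0.         434.8070584  198.08405181]
 [  0.           0.           1.        ]] 0.03777138736072826 [1.15126893 0.09031524 1.09696438]
  riser 0.89 [346. 261.] [0.634 0.072 0.081]
  mallet 0.84 [247. 147.] [ 0.266 -0.284  0.06 ]
  mallet 0.8 [207. 247.] [ 0.629 -0.307  0.054]
  mallet 0.68 [146. 202.] [ 0.505 -0.53   0.048]
  mallet 0.64 [194. 194.] [ 0.472 -0.389  0.071]
  mallet 0.63 [228. 159.] [ 0.324 -0.33   0.062]
  jar1_mid 0.71 [276. 249.] [ 0.627 -0.115  0.085]
  wedge_left 0.56 [344. 262.] [0.639 0.066 0.082]
  wedge_left 0.45 [429. 270.] [0.652 0.276 0.123]
  sugar_mid 0.79 [395. 266.] [0.656 0.192 0.129]
  milk_jug 0.75 [387. 204.] [0.396 0.172 0.016]
  teacup_a 0.8 [482. 261.] [0.544 0.44  0.006]
  tray_mid 0.67 [219. 209.] [ 0.471 -0.328  0.002]
  mallet_grip 0.93 [195. 198.] [ 0.477 -0.389  0.056]
  mallet_grip 0.87 [248. 149.] [ 0.266 -0.28   0.051]
  mallet_grip 0.82 [205. 248.] [ 0.6
[... 773 characters left out ...]
. 136.] [0.625 0.253 0.09 ]
  wedge_left 0.45 [205. 128.] [0.636 0.278 0.13 ]
  sugar_mid 0.78 [232. 131.] [0.63  0.204 0.134]
  sugar_mid 0.45 [445. 200.] [ 0.456 -0.382  0.102]
  milk_jug 0.89 [244. 210.] [0.427 0.181 0.007]
  teacup_a 0.61 [160. 170.] [0.544 0.441 0.003]
  tea_tin 0.95 [449. 143.] [ 0.62  -0.402  0.094]
  tray_mid 0.61 [421. 203.] [ 0.461 -0.339  0.004]
  mallet_grip 0.79 [413. 148.] [ 0.606 -0.301  0.081]
  mallet_grip 0.78 [406. 274.] [ 0.256 -0.271  0.122]
  mallet_grip 0.71 [444. 202.] [ 0.453 -0.388  0.08 ]
  mallet_grip 0.64 [421. 255.] [ 0.307 -0.322  0.077]
  mallet_grip 0.56 [490. 195.] [ 0.478 -0.519  0.074]
  wedge_left_head 0.54 [206. 132.] [0.634 0.281 0.107]
```

View pics/scene0.png

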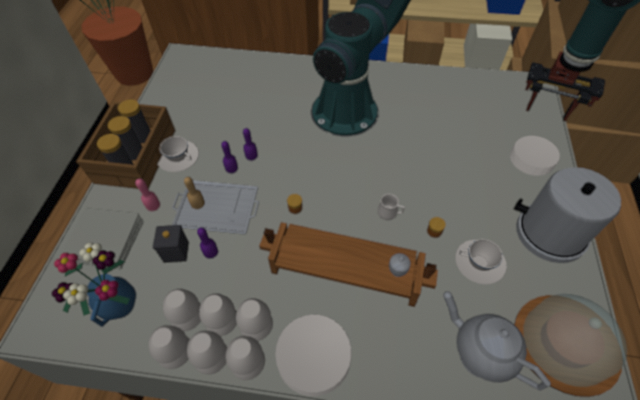

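View pics/top0.png

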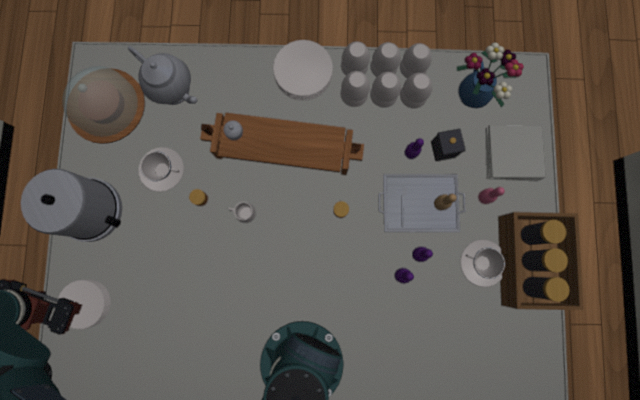

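```bash
cat >> h.py <<'E'
def fitcircle(P,r):
    from scipy.optimize import least_squares
    c0=P[:,:2].mean(0)
    s=least_squares(lambda c:np.hypot(*(P[:,:2]-c).T)-r,c0,loss="soft_l1",f_scale=0.002)
    return s.x,np.sqrt(np.median(s.fun**2))
E
python3 - <<'E'
from h import *
cs={n:capture(n) for n in ["scene","top"]}
cl={n:cloud(c)[0] for n,c in cs.items()}
def sel(P,xy,r,z0,z1): return P[(np.hypot(P[:,0]-xy[0],P[:,1]-xy[1])<r)&(P[:,2]>z0)&(P[:,2]<z1)]
for n,P in cl.items():
    print(n,"table z",np.median(P[(abs(P[:,0]-.45)<.05)&(abs(P[:,1]+.1)<.05)][:,2]) )
    for nm,xy in [("mallet",(.46,-.388))]:
        for z0,z1,r in [(.07,.125,.012),(.015,.05,.021),(.12,.14,.012)]:
            Q=sel(P,xy,.05,z0,z1); 
            if len(Q)>3: print(nm,z0,len(Q),fitcircle(Q,r),Q[:,2].max(),Q[:,:2].mean(0))
    for nm,uv in [("jarA",dict(top=(198,198),scene=(437,226))[n]),("jarB",dict(top=(342,209),scene=(295,203))[n])]:
        w=world(cs[n],*uv,z=.046); Q=sel(P,w,.04,.036,.056); S=sel(P,w,.05,.006,.04)
        print(nm,"plane",w.round(4),"top pts",len(Q),Q.mean(0).round(4),"all",len(S),fitcircle(S,.023))
    w=(.645,.2); Q=sel(P,w,.045,.09,.125); print("sugar",len(Q),fitcircle(Q,.026))
    Q=sel(P,(.63,.06),.25,.072,.088)
    box=cv2.minAreaRect(Q[:,:2].astype(np.float32)); print("shelf",len(Q),Q.mean(0).round(4),box, np.median(Q[:,2]))
    Q=sel(P,(.63,.06),.25,.1,.15); 
    for s in (1,-1):
        e=Q[(Q[:,1]-.06)*s>.165]; print("wedge",s,len(e),e.mean(0).round(4) if len(e) else 0,e.min(0) if len(e) else 0,e.max(0) if len(e) else 0)
for n,c in cs.items():
    im=c["image"]
    for k,(x,y) in dict(riser=((270,232),(445,290)) if n=="scene" else ((195,100),(370,180)) ,).items():pass
c=cs["scene"]["image"]; a=cv2.resize(c[215:305,250:450],(800,360),interpolation=cv2.INTER_CUBIC)
t=cv2.resize(c[160:240,120:270],(450,240),interpolation=cv2.INTER_CUBIC)
o=np.zeros((600,800,3),np.uint8);o[:360]=a;o[360:,:450]=t
t=cs["top"]["image"];o[360:,450:800]=cv2.resize(t[160:240,383:500],(350,240),interpolation=cv2.INTER_CUBIC)
cv2.imwrite("pics/crop1.png",np.clip(o*1.6,0,255).astype(np.uint8))
E
```

```text
scene table z 0.0004841648992106706
mallet 0.07 99 (array([ 0.46432666, -0.3978411 ]), np.float64(0.0009223585859646274)) 0.12409502808506384 [ 0.47189126 -0.39217898]
mallet 0.015 110 (array([ 0.46549878, -0.3973995 ]), np.float64(0.0009040720614686585)) 0.04940852219430269 [ 0.47873045 -0.38789615]
mallet 0.12 53 (array([ 0.46426602, -0.4007779 ]), np.float64(0.003050240861453564)) 0.13321694369316694 [ 0.46850888 -0.39478168]
jarA plane [0.473  0.3122 0.046 ] top pts 203 [0.4661 0.3129 0.0443] all 104 (array([0.46276867, 0.3139272 ]), np.float64(0.0007250145613836076))
jarB plane [ 0.449 -0.097  0.046] top pts 174 [ 0.4408 -0.1018  0.0447] all 94 (array([ 0.43678257, -0.10289727]), np.float64(0.0007471027473803876))
sugar 114 (array([0.63968557, 0.20471985]), np.float64(0.0007849280742580741))
shelf 6387 [0.6295 0.0658 0.0797] ((0.635594367980957, 0.054153069853782654), (0.3061775267124176, 0.45552271604537964), 27.82244873046875) 0.0796149674366901
wedge 1 141 [0.6477 0.2713 0.1227] [0.63179452 0.22511205 0.10002876] [0.65594888 0.29150369 0.13505316]
wedge -1 175 [ 0.6787 -0.130
[... 572 characters left out ...]
0.3117 0.0458] all 53 (array([0.46030173, 0.3139896 ]), np.float64(0.0012795807302306422))
jarB plane [ 0.4327 -0.1037  0.046 ] top pts 201 [ 0.4318 -0.0996  0.0458] all 22 (array([ 0.43273143, -0.10105674]), np.float64(0.0008599820791037225))
sugar 68 (array([0.63864283, 0.20758587]), np.float64(0.0009167199023170288))
shelf 5707 [0.6164 0.0625 0.08  ] ((0.6297589540481567, 0.04530492424964905), (0.3070213794708252, 0.4702736735343933), 26.663251876831055) 0.08000729109482213
wedge 1 95 [0.6388 0.2728 0.1244] [0.62550131 0.22527163 0.10104513] [0.6499573  0.29170917 0.1368677 ]
wedge -1 160 [ 0.6996 -0.1281  0.1133] [ 0.58610996 -0.14654112  0.10002984] [ 0.80955508 -0.10703156  0.1337933 ]
```

View pics/crop1.png

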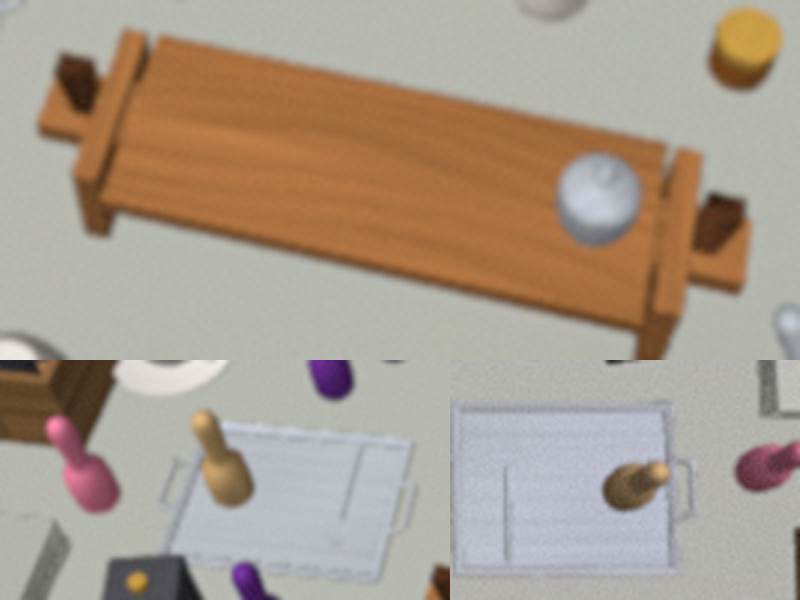

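Run:
```python
from h import *
q=quat(0.0)
for i,(x,y) in enumerate([(.60,.26),(.55,-.14),(.44,-.39)]):
    move_ptp([x,y,.33],q); sleep(.3)
    c=capture("wrist"); np.savez(f"w{i}.npz",**{k:np.array(v) for k,v in c.items()})
    o=-np.array(c["R"]).T@c["t"]
    print(current_clock(),current_joint_pos(),"cam",o-current_position(),"axis",np.array(c["R"])[2])
    cv2.imwrite(f"pics/w{i}.png",c["image"])
ims=[cv2.resize(cv2.imread(f"pics/w{i}.png"),(400,250)) for i in range(3)]
o=np.zeros((500,800,3),np.uint8);o[:250,:400]=ims[0];o[:250,400:]=ims[1];o[250:,:400]=ims[2]
cv2.imwrite("pics/w.png",o)
```

```text
3.7083 [3.04025468e-01 3.68690345e-01 1.23226496e+00 1.40103837e-05
 1.54072087e+00 3.03329299e-01] cam [-0.0002891   0.08112789  0.1617465 ] axis [-1.01526362e-04 -2.97231144e-01 -9.54805549e-01]
5.55 [-3.69993785e-01  2.33344457e-01  1.42510390e+00  4.74140336e-05
  1.48315108e+00 -3.70894606e-01] cam [-0.00018548  0.08111159  0.16176522] axis [ 5.53660649e-05 -2.97153325e-01 -9.54829775e-01]
6.9583 [-8.41225652e-01  2.64918038e-01  1.38205624e+00  7.49704933e-05
  1.49456522e+00 -8.42583374e-01] cam [-0.0001836   0.08113843  0.16180526] axis [ 3.74470404e-04 -2.97224191e-01 -9.54807646e-01]
```

View pics/w.png

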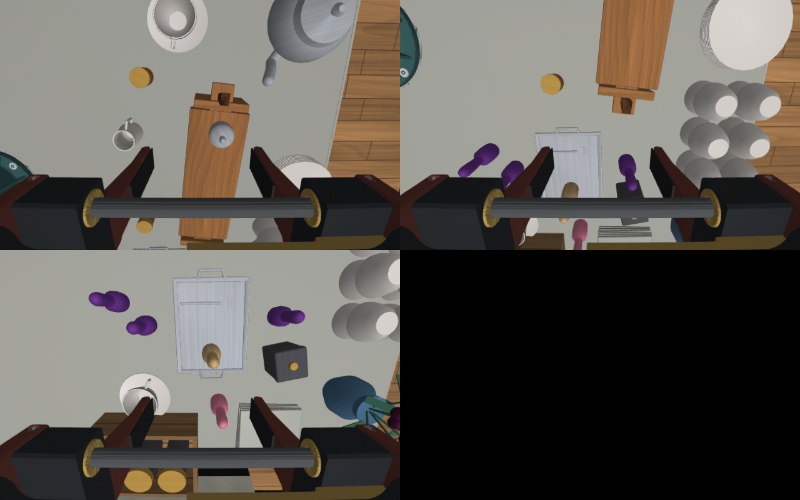

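```bash
cat > m.py <<'E'
from h import *
def sel(P,xy,r,z0,z1): return P[(np.hypot(P[:,0]-xy[0],P[:,1]-xy[1])<r)&(P[:,2]>z0)&(P[:,2]<z1)]
def bands(P,xy,z0,z1,r0=.04,step=.01):
    for z in np.arange(z0,z1,step):
        Q=sel(P,xy,r0,z,z+step)
        if len(Q)>5: print("   z %.3f n%d"%(z,len(Q)),Q.min(0).round(4),Q.max(0).round(4))
E
python3 - <<'E'
from m import *
C=[cloud(dict(np.load(f"w{i}.npz")))[0] for i in range(3)]
for i,P in enumerate(C): print(i,"table",np.median(P[(P[:,2]<.02)&(P[:,2]>-.02)][:,2]))
P=C[2]
Q=sel(P,(.463,-.397),.05,.07,.125);print("mallet handle",len(Q),fitcircle(Q,.012))
Q=sel(P,(.463,-.397),.05,.015,.05);print("mallet head",len(Q),fitcircle(Q,.021))
Q=sel(P,(.463,-.397),.05,.124,.14);print("mallet top",len(Q),Q.mean(0))
P=C[0]
Q=sel(P,(.639,.206),.045,.09,.125);print("sugar",len(Q),fitcircle(Q,.026))
for xy,P in [((.645,.275),C[0]),((.59,-.13),C[1])]:
    Q=sel(P,xy,.04,.095,.16); zt=np.percentile(Q[:,2],97); T=Q[Q[:,2]>zt-.004]
    print("wedge",len(Q),"top z",zt,len(T),T.mean(0).round(4),cv2.minAreaRect(T[:,:2].astype(np.float32)))
    bands(P,xy,.06,.15)
# shelf top fit, both views
for P in C[:2]:
    Q=P[(abs(P[:,2]-.08)<.004)&(abs(P[:,0]-.62)<.13)&(abs(P[:,1]-.065)<.2)]
    m=Q[:,:2].mean(0); 
    xs=[];
    for y in np.arange(Q[:,1].min()+.02,Q[:,1].max()-.02,.01):
        s=Q[abs(Q[:,1]-y)<.005]; 
        if len(s)>20: xs.append((y,s[:,0].min(),s[:,0].max()))
    xs=np.array(xs); print("shelf",len(Q),Q[:,:2].min(0),Q[:,:2].max(0)); print(np.polyfit(xs[:,0],xs[:,1],1),np.polyfit(xs[:,0],xs[:,2],1)); print(xs[::6].round(4))
E
```

```text
0 table -7.231900614261408e-05
1 table 4.4819328150329784e-05
2 table 4.4359064142087366e-05
mallet handle 177 (array([ 0.46260575, -0.39886194]), np.float64(0.0005090701533132253))
mallet head 113 (array([ 0.4622007 , -0.39758597]), np.float64(0.0003206506881807576))
mallet top 257 [ 0.46226397 -0.39699081  0.12936508]
sugar 248 (array([0.63932885, 0.20252516]), np.float64(0.0005635578215682886))
wedge 345 top z 0.131708987191037 284 [0.6423 0.2789 0.1303] ((0.6423055529594421, 0.2785893976688385), (0.02395705133676529, 0.015896381810307503), 83.97132110595703)
   z 0.060 n58 [0.6053 0.2622 0.06  ] [0.6824 0.3045 0.0699]
   z 0.070 n701 [0.6064 0.2351 0.0701] [0.6825 0.3047 0.08  ]
   z 0.080 n844 [0.6063 0.2355 0.08  ] [0.6827 0.3043 0.09  ]
   z 0.090 n202 [0.6063 0.2464 0.09  ] [0.68   0.2846 0.0999]
   z 0.100 n16 [0.6331 0.268  0.1008] [0.6354 0.287  0.11  ]
   z 0.110 n16 [0.6333 0.269  0.1105] [0.6355 0.2887 0.119 ]
   z 0.120 n124 [0.6332 0.2659 0.1206] [0.6516 0.2908 0.13  ]
   z 0.130 n184 [0.6334 0.2676 0.13  ] [0.6512 0.2898 0.1326]
wedge 385 top z 0.12907286082652536 27
[... 347 characters left out ...]
090 n265 [ 0.5529 -0.1417  0.09  ] [ 0.6296 -0.1046  0.0997]
   z 0.100 n35 [ 0.589  -0.1444  0.1001] [ 0.6069 -0.1242  0.1099]
   z 0.110 n34 [ 0.589  -0.1429  0.1105] [ 0.606  -0.1243  0.1199]
   z 0.120 n298 [ 0.5886 -0.149   0.1201] [ 0.6067 -0.1244  0.1297]
shelf 14102 [ 0.53710079 -0.11364679] [0.70279796 0.26473558]
[0.10695345 0.54754541] [0.10761053 0.67777982]
[[-0.0936  0.5371  0.6676]
 [-0.0336  0.5458  0.6714]
 [ 0.0764  0.5551  0.6858]
 [ 0.1364  0.5627  0.6927]
 [ 0.1964  0.5681  0.6983]]
shelf 15044 [ 0.53747807 -0.13464323] [0.68344067 0.05549039]
[0.07181961 0.54693103] [0.10432171 0.6777772 ]
[[-0.1046  0.5504  0.6668]
 [-0.0446  0.5428  0.6733]
 [ 0.0154  0.5489  0.6796]]
```

Run:
```python
from h import *
q=quat(0.0); m=[.4625,-.398]
servo_line(m+[.20],q,rate=.2)
servo_line(m+[.083],q,rate=.1,contact_N=8)
print("at",current_position(),current_force())
move_gripper(.015); sleep(.2); print("gap",current_finger_gap(),current_force())
servo_line(m+[.30],q,rate=.15); sleep(.3)
print("gap",current_finger_gap(),current_force(),current_clock())
c=capture("wrist"); cv2.imwrite("pics/grasp.png",c["image"][:, 100:540])
```

```text
at [ 0.46294337 -0.39844799  0.08369673] [-0.27808107 -1.34399662 -0.17459001]
gap 0.02351425106700411 [-0.15267406 -0.15889095 -1.69381651]
gap 0.02386736028958245 [-0.11412565 -0.31113734 -0.7822896 ] 12.1833
```

View pics/grasp.png

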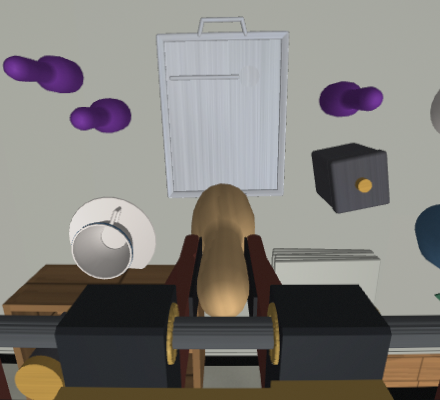

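```bash
cat > tap.py <<'E'
from m import *
def tap(xy,zhead,q=quat(0.0),N=18):
    xy=list(xy)
    move_ptp(xy+[zhead+.079+.05],q)
    servo_line(xy+[zhead+.079+.012],q,rate=.08); sleep(.2); f0=current_force()[2]
    hit=servo_line(xy+[.105+.079-.010],q,rate=.03,contact_N=N)
    sleep(.4); print("hit",hit,"tcp",current_position().round(4) if hasattr(current_position(),'round') else current_position(),"dF",current_force()[2]-f0,"gap",current_finger_gap(),"t",current_clock())
E
python3 - <<'E'
from tap import *
tap((.5980,-.134),.128)
E
```

```text
hit True tcp [ 0.5997 -0.1327  0.1836] dF 5.507793109212958 gap 0.02301760787206443 t 15.75
```

Run:
```python
from tap import *
p=np.array(current_position()); f0=current_force()[2]
for i in range(3):
    print(servo_line(list(p-[0,0,.002*(i+1)]),quat(0.0),rate=.02,contact_N=15)); 
    sleep(.3);print(current_position(),current_force())
p=list(current_position()); servo_line(p[:2]+[.24],quat(0.0),rate=.1)
sleep(.2); print(current_force(),current_finger_gap())
c=capture("wrist"); np.savez("w3.npz",**{k:np.array(v) for k,v in c.items()})
cv2.imwrite("pics/w3.png",c["image"]); s=capture("scene"); cv2.imwrite("pics/w3s.png",cv2.resize(s["image"][215:305,250:450],None,fx=4,fy=4,interpolation=cv2.INTER_CUBIC))
P=cloud(s)[0]
Q=sel(P,(.596,-.13),.04,.088,.16); print(len(Q)); bands(P,(.596,-.132),.07,.15,.035,.01)
```

```text
False
[ 0.60017799 -0.13268338  0.183487  ] [-3.68784038  1.84758618 15.4824316 ]
False
[ 0.60053583 -0.1331682   0.18293153] [-5.30137345  1.30094784 23.72574494]
False
[ 0.60084813 -0.13389242  0.18214709] [-6.41456453  0.17135681 29.42467272]
[ 0.78937383 -0.21219306 -0.47075465] 0.02300359596191789
198
   z 0.070 n90 [ 0.5753 -0.1608  0.0702] [ 0.6244 -0.0995  0.08  ]
   z 0.080 n160 [ 0.5652 -0.1611  0.08  ] [ 0.6299 -0.0978  0.0899]
   z 0.090 n69 [ 0.5677 -0.146   0.09  ] [ 0.6279 -0.1022  0.1   ]
   z 0.100 n54 [ 0.5947 -0.1461  0.1002] [ 0.6122 -0.1212  0.1093]
```

View pics/w3s.png

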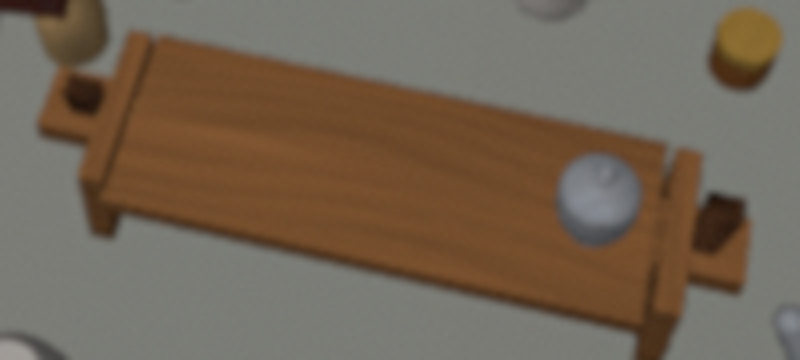

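Run:
```python
from tap import *
tap((.6415,.2765),.133)
p=np.array(current_position())
for i in range(2):
    servo_line(list(p-[0,0,.002*(i+1)]),quat(0.0),rate=.02,contact_N=15); sleep(.3);print(current_position(),current_force())
p=list(current_position()); servo_line(p[:2]+[.28],quat(0.0),rate=.1)
move_ptp([.4625,-.398,.30],quat(0.0)); sleep(.3)
print(current_force(),current_finger_gap(),current_clock())
s=capture("scene"); o=np.zeros((600,800,3),np.uint8)
o[:360]=cv2.resize(s["image"][215:305,250:450],(800,360),interpolation=cv2.INTER_CUBIC)
o[360:,:480]=cv2.resize(s["image"][120:240,100:340],(480,240),interpolation=cv2.INTER_CUBIC)
w=capture("wrist");o[360:,480:]=cv2.resize(w["image"][100:400,100:540],(320,240))
cv2.imwrite("pics/s4.png",o)
P=cloud(s)[0]; bands(P,(.64,.27),.07,.15,.035,.01); bands(P,(.596,-.132),.07,.15,.035,.01)
# held mallet tilt
for z in (.225,.24,.255,.265): 
  Q=sel(P,(.4625,-.398),.03,z,z+.012); print(z,len(Q),fitcircle(Q,.021) if len(Q)>5 else 0,Q.min(0) if len(Q) else 0)
```

```text
hit True tcp [0.6423 0.2751 0.1829] dF 6.093760139325583 gap 0.023509757329201537 t 22.5333
[0.64257525 0.27512836 0.18279844] [-3.3068801  -1.13388063 12.19900579]
[0.64284558 0.27544462 0.18249336] [-4.79116682 -1.37459903 19.96795894]
[-0.07015157  0.08786913 -1.56811188] 0.023353318627531754 27.5667
   z 0.070 n135 [0.6149 0.2359 0.0702] [0.6703 0.3036 0.08  ]
   z 0.080 n204 [0.6067 0.2354 0.08  ] [0.6732 0.3033 0.09  ]
   z 0.090 n83 [0.6062 0.2446 0.09  ] [0.6719 0.2846 0.0995]
   z 0.100 n69 [0.6376 0.2622 0.1005] [0.656  0.2866 0.1089]
   z 0.070 n90 [ 0.5741 -0.1614  0.0707] [ 0.6255 -0.0974  0.0799]
   z 0.080 n162 [ 0.5673 -0.1611  0.08  ] [ 0.6281 -0.0991  0.09  ]
   z 0.090 n73 [ 0.5675 -0.1439  0.0901] [ 0.6274 -0.1047  0.0995]
   z 0.100 n52 [ 0.5939 -0.1457  0.1   ] [ 0.6129 -0.1205  0.1081]
0.225 44 (array([ 0.46234258, -0.39660609]), np.float64(0.0006874821706868487)) [ 0.46035896 -0.41305816  0.22508947]
0.24 53 (array([ 0.46351168, -0.39614187]), np.float64(0.0007163122817127852)) [ 0.45463853 -0.41338335  0.24053502]
0.255 71 (array([ 0.46318467, -0.3959834 ]), np.float64(0.0008655022598307201)) [ 0.45298975 -0.41194928  0.25500265]
0.265 88 (array([ 0.46154638, -0.39695037]), np.float64(0.0014478408647245883)) [ 0.44436268 -0.41656853  0.26501119]
```

View pics/s4.png

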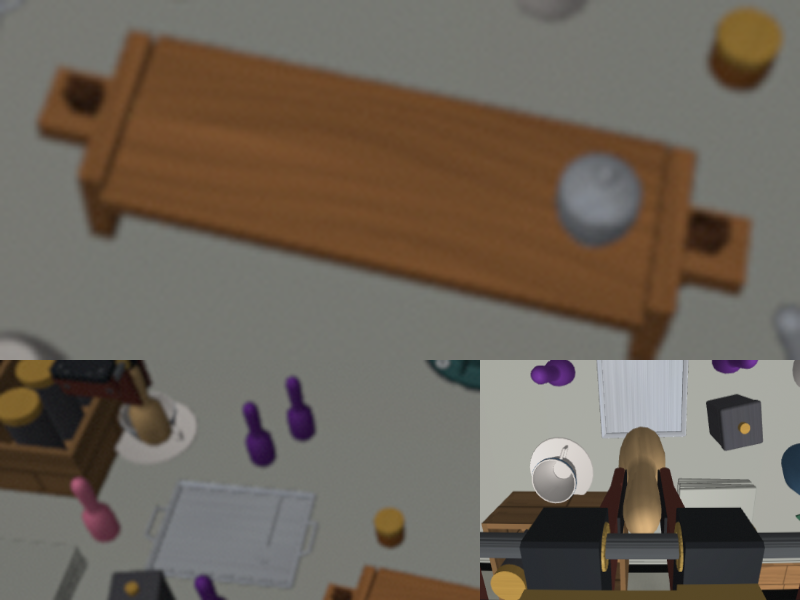

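Run:
```python
from tap import *
q=quat(0.0); m=[.4625,-.393]
servo_line(m+[.10],q,rate=.15); sleep(.2)
print(servo_line(m+[.079],q,rate=.02,contact_N=4)); sleep(.3); print(current_position(),current_force())
move_gripper(.06); sleep(.3); servo_line(m+[.22],q,rate=.12)
move_ptp([.44,-.12,.30],q); sleep(.3)
c=capture("wrist"); a=capture("scene"); t=capture("top")
for n,P in [("scene",cloud(a)[0]),("top",cloud(t)[0]),("wrist",cloud(c)[0])]:
    for z0,z1,r in [(.07,.125,.012),(.015,.05,.021)]:
        Q=sel(P,m,.05,z0,z1); print(n,"mallet",len(Q),fitcircle(Q,r) if len(Q)>5 else 0)
    for xy in [(.462,.314),(.435,-.102)]:
        T=sel(P,xy,.06,.036,.056); print("  jar top",len(T), cv2.minEnclosingCircle(T[:,:2].astype(np.float32)) if len(T) else 0, T.mean(0) if len(T) else 0)
print(current_clock())
cv2.imwrite("pics/s5.png",a["image"])
```

```text
True
[ 0.462223   -0.39278573  0.08152724] [-0.41474736  0.79213707  5.25607792]
scene mallet 101 (array([ 0.46368743, -0.39225264]), np.float64(0.0010001234552279876))
scene mallet 108 (array([ 0.46476283, -0.39169151]), np.float64(0.0009040911426054546))
  jar top 203 ((0.4644674062728882, 0.3129400610923767), 0.02409822680056095) [0.46632674 0.31275876 0.04461445]
  jar top 153 ((0.4270302951335907, -0.14333516359329224), 0.02425541542470455) [ 0.43037743 -0.14246805  0.04463986]
top mallet 49 (array([ 0.4612972 , -0.39148711]), np.float64(0.0011378288962464855))
top mallet 49 (array([ 0.4612124, -0.3905382]), np.float64(0.0005061308243322835))
  jar top 199 ((0.45778459310531616, 0.3132537007331848), 0.023970266804099083) [0.45902346 0.31160924 0.04578979]
  jar top 0 0 0
wrist mallet 358 (array([ 0.46209711, -0.39309209]), np.float64(0.0003840493133397494))
wrist mallet 98 (array([ 0.46213136, -0.39264786]), np.float64(0.0003579913785708564))
  jar top 0 0 0
  jar top 777 ((0.42361781001091003, -0.14533859491348267), 0.02286430448293686) [ 0.42441177 -0.1419147   0.04549122]
34.3917
```

View pics/s5.png

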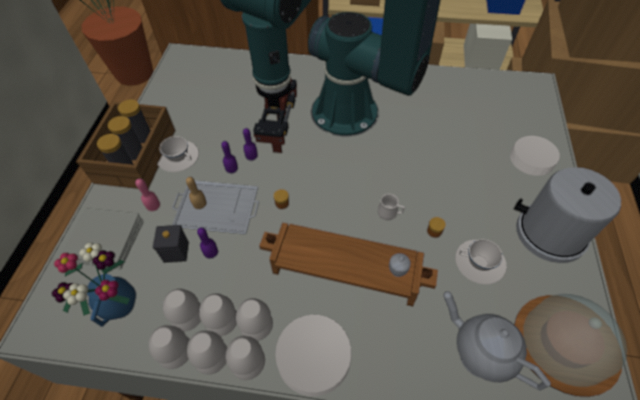

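```bash
cat > jar.py <<'E'
from m import *
Y=-0.107; q=quat(Y)
def place(jar,dest):
    move_gripper(.08)
    move_ptp(jar+[.13],q); hit=servo_line(jar+[.010],q,rate=.08,contact_N=8)
    print("down",hit,np.round(current_position(),4)); move_gripper(.036); sleep(.2); print("gap",current_finger_gap())
    servo_line(jar+[.22],q,rate=.15); move_ptp(dest+[.22],q)
    servo_line(dest+[.105],q,rate=.1); sleep(.2)
    print("hit",servo_line(dest+[.085],q,rate=.02,contact_N=3),np.round(current_position(),4),current_finger_gap())
    sleep(.2); move_gripper(.07); sleep(.2); servo_line(dest+[.23],q,rate=.1); print("t",current_clock())
E
python3 - <<'E'
from jar import *
place([.4236,-.1450],[.6322,.1359])
move_ptp([.46,.22,.30],q); sleep(.3)
c=capture("wrist"); P=cloud(c)[0]
T=sel(P,(.462,.314),.06,.036,.056); print(len(T),cv2.minEnclosingCircle(T[:,:2].astype(np.float32)),T.mean(0))
T=sel(P,(.632,.136),.05,.116,.136); print(len(T),cv2.minEnclosingCircle(T[:,:2].astype(np.float32)) if len(T) else 0)
cv2.imwrite("pics/j1.png",c["image"])
E
```

```text
down False [ 0.4239 -0.1452  0.0104]
gap 0.045726363615828096
hit True [0.632  0.1359 0.0899] 0.04572473688878277
t 45.7667
1062 ((0.46036580204963684, 0.31132209300994873), 0.022932037711143494) [0.4603234  0.31202721 0.04570166]
1347 ((0.632798433303833, 0.14958280324935913), 0.036983828991651535)
```

View pics/j1.png

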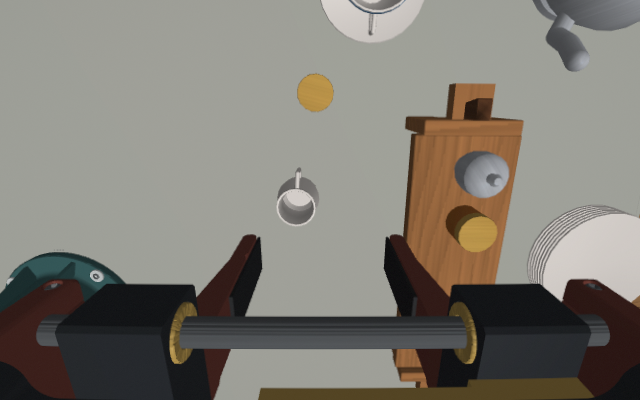

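Run:
```python
from jar import *
place([.4604,.3117],[.6253,.0723])
move_ptp([.50,.0,.36],q); sleep(.5)
D=np.array([np.sin(-Y),np.cos(Y)]); X=np.array([np.cos(Y),np.sin(Y)])
for n in ["wrist","scene","top"]:
    c=capture(n); P=cloud(c)[0]
    B=sel(P,(.6393,.2035),.034,.09,.118); b=fitcircle(B,.026)[0]; print(n,"bowl",b)
    for xy in [(.6322,.1359),(.6253,.0723)]:
        T=sel(P,xy,.029,.122,.13); k=cv2.minEnclosingCircle(T[:,:2].astype(np.float32)); d=np.array(k[0])-b; print("  jar",len(T),k,T[:,2].mean(),"along",d@D,"across",d@X,"dist",np.hypot(*d))
    Q=sel(P,(.4625,-.393),.05,.07,.125); print("  mallet",len(Q),fitcircle(Q,.012)[0] if len(Q)>5 else 0,sel(P,(.4625,-.393),.03,.1,.2)[:,2].max() if len(Q) else 0)
    for xy in [(.643,.274),(.597,-.132)]:
        Q=sel(P,xy,.014,.096,.15); print("  wedge head",len(Q),np.percentile(Q[:,2],90) if len(Q) else 0)
    cv2.imwrite(f"pics/f_{n}.png",c["image"])
print(current_clock(),current_finger_gap())
i=[cv2.resize(cv2.imread(f"pics/f_{n}.png"),(400,250)) for n in ["wrist","top"]]
s=cv2.imread("pics/f_scene.png")[140:310,120:500]
cv2.imwrite("pics/final.png",np.vstack([np.hstack(i),cv2.resize(s,(800,350),interpolation=cv2.INTER_CUBIC)]))
```

```text
down False [0.4608 0.3119 0.0105]
gap 0.04571666211943284
hit True [0.6251 0.0723 0.0899] 0.04522357248554002
t 58.0583
wrist bowl [0.62762214 0.15509595]
  jar 1372 ((0.6312761306762695, 0.13522814214229584), 0.02323509193956852) 0.1255644133099889 along -0.019363948814057935 across 0.00575489230695529 dist 0.020201022230028582
  jar 1174 ((0.6250984072685242, 0.0722411647439003), 0.023198265582323074) 0.12562744029827874 along -0.08265045693891475 across 0.006339253198038984 dist 0.0828932093920862
  mallet 194 [ 0.46195844 -0.39438126] 0.1073327851819104
  wedge head 0 0
  wedge head 1 0.10329716489959068
scene bowl [0.64016817 0.20465801]
  jar 230 ((0.6356813311576843, 0.1348060667514801), 0.022995298728346825) 0.1254709576870207 along -0.06993162984224856 across 0.002998729024546623 dist 0.06999589436642642
  jar 229 ((0.628373920917511, 0.07236147671937943), 0.023464428260922432) 0.12575896575112713 along -0.13279949850666894 across 0.0024019390376122086 dist 0.13282121861646645
  mallet 104 [ 0.46346944 -0.39229354] 0.13470221214696862
  wedge head 67 0.10675441903979274
  wedge head 47 0.10641165198882738
top bowl [0.62007612 0.22211713]
  jar 84 ((0.6286059617996216, 0.13230638206005096), 0.021644873544573784) 0.12585409991292013 along -0.08838616417367286 across 0.018072484403180798 dist 0.09021490292539622
  jar 27 ((0.6185123920440674, 0.08951668441295624), 0.01625164784491062) 0.1256784394973177 along -0.13200909811019357 across 0.012606406292691432 dist 0.13260966579960573
  mallet 50 [ 0.4605027  -0.39177036] 0.1354742139144056
  wedge head 58 0.10823782870619256
  wedge head 52 0.10779574407618393
59.5083 0.07030642747952452
```

View pics/final.png

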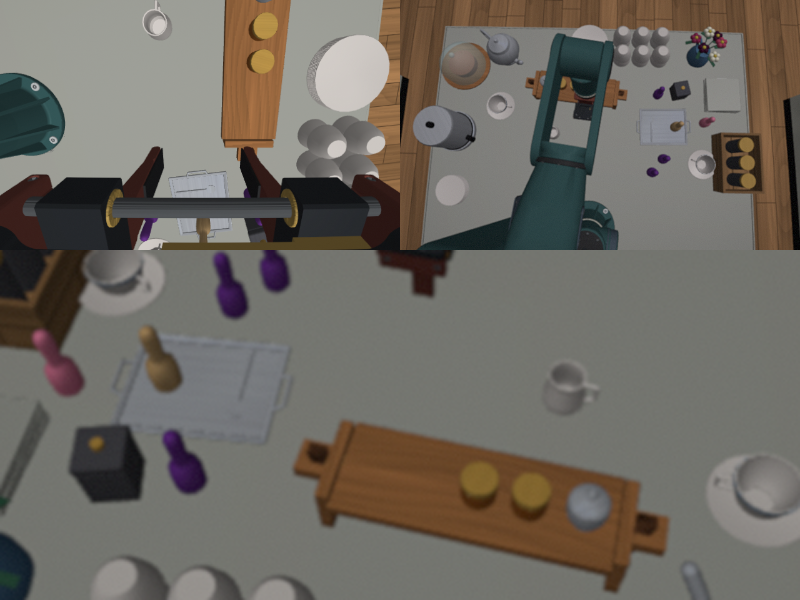

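```bash
python3 -c "
from bench import *
print(close_job())"
```

```text
the job is handed in; nothing more can be done
None
```

The job is done and handed in at about 60 s of robot time. I tapped the right wedge home with the wooden mallet, then the left one. I then stood the mallet back on the tray and placed the two honey jars present in a row from the sugar bowl. One jar had been knocked about 4 cm aside partway through, so I found it again before grasping it.

**Wedges and panels:** the panels look closed in the pictures. Both wedge heads measure about 106–108 mm above the table, against 105 mm nominal. Both wedges held 20–29 N of mallet force at their stop.

**Mallet:** it is upright on the tray at about (0.462, −0.392), with its top near 0.134 m in the scene and top views.

**Jars:** in the scene view, the first jar's centre is 70 mm from the bowl's axis, and the two jars' centres are 63 mm apart. That gives gaps of about 21 mm and 17 mm, and both jars are within 3 mm of the bowl's line. The wrist camera gave about 68 mm and 63 mm, using its earlier fix on the bowl.

**Bystanders:** the milk jug, teacups and tea tin show no visible change.

**Checks that disagreed:** in the last round, the wrist and top views gave useless bowl positions, because the bowl was out of the picture or hidden by the arm. The top view's jar fits and the wrist view's wedge check failed the same way. I relied on the scene view and the earlier clear wrist view instead.

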